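# Slide the bored bracket onto the jig pin

### The arm

A 6-joint arm with a two-finger parallel gripper is mounted at the origin on the work surface. World frame = base frame: x ahead of the robot, y to its left, z up, the work surface at z = 0. Lengths are in m, angles in degrees, forces in N, time in s.
With the tool pointing down it reaches from about 0.35 to 0.775 m from the base axis. Payload 7.3 kg.
Tool frame: the origin (TCP) lies between the finger pads; the fingertips stand 11 mm ahead of it and the grasp point (between the pads) lies 8 mm behind it (bot.tip_reach is the distance from the TCP to the fingertips, in m); z points along the fingers, x is the direction in which the jaws open and shut, and the axes are right-handed (so a half turn about z gives the same grasp; the last joint's range is limited). The gripper opens to 92 mm and grips with 3 to 60 N. Pads are 19 mm wide; open, the fingers measure 130 mm over their backs; the gripper's body (75 mm by 190 mm) begins 47 mm behind the grasp point.
Start: joints at [63.312, 19.595, 87.324, -0, 73.075, -8.365], TCP at [0.165, 0.498, 0.238] pointing down, gripper open.
Joint ranges: [-145.02, 145.02], [-44.19, 115.74], [2.07, 154.8], [-57.11, 237.11], [16.16, 152.29], [-177.93, 177.93]. Speed limits (degrees/s): [147.25, 147.25, 180, 180, 180, 180].

### API

Orientations are given as a 3x3 rotation matrix whose columns are the frame's x, y, z axes.
In Python, from bench import bot, vision, hand_in gives the robot as it stands.
- The arm moves only by the tool drive_tool, never from a script. Its argument "deltas" is a list of rows, each an object with "translation": the shift along the world's x, y, z in m, a list of three; "rotation": the turn, a rotation vector about the world's x, y, z in rad, a list of three; "jaw": the opening, from 0 (shut) to 1 (fully open). In form: [{"translation": [tx, ty, tz], "rotation": [ax, ay, az], "jaw": jaw}, ...]. A call has 1 to 12 rows; each row shifts and turns the commanded pose from where the row before left it; what a row does not reach is not made up. A row lasts 1/12 s, in which the tool goes at most 41.7 mm and 7.16 degrees, less where a joint would pass 70% of its speed; a pose out of reach is approached as far as the arm can. A call is refused whole if a number of a shift passes 0.0417 or a number of a turn 0.125, either way. A call with a gripper value outside its range is refused whole. The fingers move at their own pace and stop on an object; "squeeze" is the grip in N (left out, the last holds). Time passes only in rows, so rows that do not move let the fingers close. It gives the time, the measured TCP pose, the force and the opening at its end, in the units of the state.
- bot.read_state(): the state, without advancing time (a new reading comes with each control period).
- vision.grab_frame(name): name is "scene" or "top" or "wrist"; returns (picture, depth): 480x640x3 uint8, red, green, blue; 480x640 float32, m along the optical axis (not along the pixel's ray), 0 where there is no reading.
- vision.camera_info(name): a dict with "fx", "fy", "cx", "cy" (pixels), "rvec" (rotation vector, rad) and "tvec" (3), from world to camera coordinates, as OpenCV has them; the wrist camera has in their place "hand_eye" (4x4, takes a point from camera to tool coordinates, whose origin is the TCP and whose axes are the tool frame's). Camera axes: x right, y down, z forward; pixel columns grow to the right and rows downward; lengths in m; the calibration is good to about 2 mm. A picture is of the moment at which its call begins: read the wrist's pose just before it. camera_info takes no time and is no camera call.
- hand_in(): hands the job in, once; it reports no verdict.
The state is a dict: "time_s": time; "qpos": joint angles; "dq": joint speeds; "joint_efforts": joint torques, N m; "tcp_pos": TCP position; "eef_rot": TCP orientation; "contact_force": force on the tool from outside, world axes, zero at the start; "wrist_torque": the same for the moment, N m; "opening": finger opening in m.
Only numpy, scipy, OpenCV 4.12 (cv2) and the standard library are available. Lean on these libraries where they do the work, as an engineer would, in place of code of your own. Each camera call takes 0.05 s, during which the arm holds its last target.

### The job

Two cast aluminium angle brackets stand on the raised plywood deck of the drilling jig. Take the one with the large round hole, slide it along, keeping it down on or barely above the deck, until its hole is over the brass pin, and let it drop so that it lies flat in the nest with the pin through the hole, still square with the jig and with its flange towards the deck. Leave the bracket without a hole where it stands.

Things in the scene. Friction and masses are not known exactly. Their poses are not given: they have to be found in the camera images.
- bracket_flange (a point): Loose bored cast aluminium L-bracket, 0.16 kg: centre of its upright flange (8 mm thick in x, 66 wide in y, top 45 above the underside; this point 22.5 above it). Flange stands at the -x end of a base plate 82 (x) x 66 (y) x 6 mm; small ribs at its foot, 29 mm either side. x from flange to hole, z up. Stands on the left or right half of the deck; pinch the flange across x.
- bracket_hole (a point): Same bracket and axes: centre of its round hole (31 mm diameter, through the base plate) at the plate's underside, 46 mm along +x from the flange centre and 22.5 mm below it. The plate reaches 32 mm ahead of this point (+x) and 50 mm behind it, to the flange's back.
- pin (a point): Foot of the fixed brass pin on the dark steel nest plate, 15 mm above the bench. Pin 19.5 mm high: 20 mm diameter for 8 mm, then a cone to a 6 mm tip. x: slide direction from deck to pin, z up. Plywood deck: flat top 22 mm above here, x -190 to -66, y +-107 mm, ending in a step. Nest: from the step to x +54, y +-60 mm, no walls. A bracket with its hole over the pin is clear of the deck.
- blank_flange (a point): Other loose bracket, the blank: centre of its upright flange. Same shape, size and axes as the bored one, but no hole in its base plate. Stands on the other half of the deck and must stay. A ceramic fuse holder and a steel hinge, under 30 mm high, lie on the bench about 150 mm either side of the pin.
Things that resemble listed ones, but are neither listed nor needed, are in the scene too. Leave any orange or red look-alike of the part that bears bracket_flange alone.

How it is judged:
By the outcome, as a careful person would: the job done as asked, in the order asked, and still so for the second after the job is handed in, with the robot touching nothing.
It also fails if it takes over 34 s, if anything falls off the work surface, if the arm or the gripper's body presses on something with over 40 N, if the wrist force passes 120 N, or if a joint passes its speed limit or range.

## Working session

There is one attempt and no reset: what is moved stays moved. The work goes in short steps, Python scripts to look and compute and a tool call to move; the robot and the scene stay as the last step left them, time stands still between calls to the robot, and variables do not carry over. Pictures are saved under pics/ and viewed, and the job is handed in when it is done.

Besides the shell and the picture viewer there is one more tool, called as name([rows], argument=value, ...), one row to a line, values as JSON. drive_tool: Moves the arm, as the interface text tells. Its arguments: {"type":"object","properties":{"deltas":{"type":"array"},"squeeze":{"type":"number"}},"required":["deltas"]}

```bash
mkdir -p pics; cat > h.py <<'E'
import numpy as np, cv2
from bench import bot, vision, hand_in
def grab(n):
    p,d=vision.grab_frame(n); return p,d
def pts(n,d,st=None):
    c=vision.camera_info(n)
    v,u=np.mgrid[0:480,0:640]
    P=np.stack([(u-c['cx'])/c['fx']*d,(v-c['cy'])/c['fy']*d,d],-1)
    if 'hand_eye' in c:
        H=np.array(c['hand_eye']); s=st
        P=P@H[:3,:3].T+H[:3,3]
        P=P@np.array(s['eef_rot']).T+np.array(s['tcp_pos'])
    else:
        R=cv2.Rodrigues(np.array(c['rvec'],float))[0]
        P=(P-np.array(c['tvec']).ravel())@R
    P[d==0]=np.nan
    return P
E
python3 - <<'E'
from h import *
for n in ("top","scene"):
    p,d=grab(n); cv2.imwrite(f"pics/{n}0.png",p[...,::-1]); np.savez(f"{n}0.npz",p=p,d=d)
print(bot.read_state())
E
```

```text
{'time_s': 0.1, 'qpos': array([ 6.33107696e+01,  1.96321387e+01,  8.73706621e+01, -4.91060685e-04,
        7.30777921e+01, -8.36349817e+00]), 'dq': array([ 0.16975053, -0.07475534, -0.056551  , -0.08832564,  0.08066906,
       -0.02119177]), 'joint_efforts': array([ 2.61305744e-03, -4.32004058e+01, -2.44697946e+01,  7.21788662e-02,
        5.26150223e-02, -1.39510794e-05]), 'tcp_pos': array([0.16487476, 0.4980636 , 0.23712391]), 'eef_rot': array([[ 3.14416014e-01,  9.49285089e-01, -6.24455122e-04],
       [ 9.49284272e-01, -3.14416573e-01, -1.26042802e-03],
       [-1.39284457e-03, -1.96486671e-04, -9.99999011e-01]]), 'contact_force': array([ 0.74312294, -0.02637905,  0.10032888]), 'wrist_torque': array([0.01943302, 0.00749747, 0.01478636]), 'opening': 0.09209691958443961}
```

View pics/top0.png

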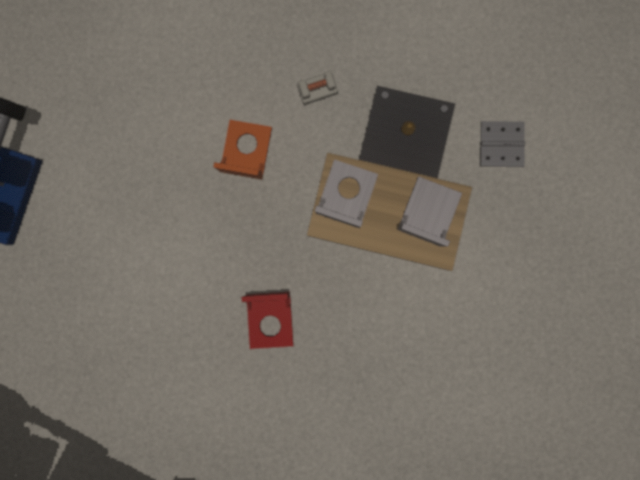

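View pics/scene0.png

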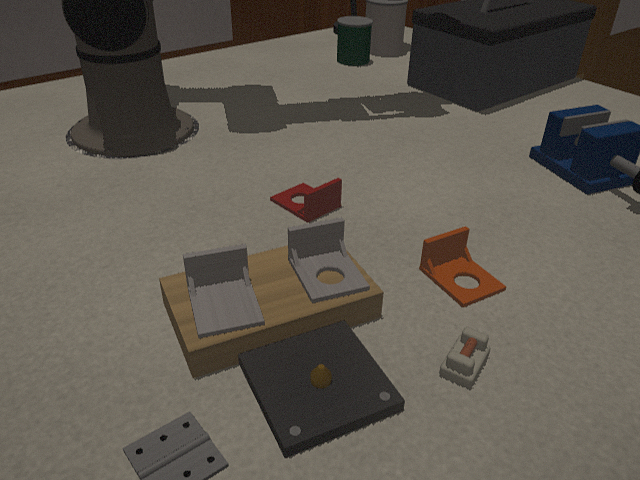

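The top picture shows two grey brackets on the deck. The one at (347,190) has a round hole (348,188), and the one at (430,210) has none. An orange one at (246,148) and a red one at (270,320) lie on the bench as look-alikes. The pin is at (408,128). The target is the grey holed bracket at (347,190). I'll confirm it in a crop and measure.

```bash
python3 - <<'E'
from h import *
z=np.load("top0.npz");p,d=z['p'],z['d'];P=pts("top",d)
c=p[75:275,300:480]
cv2.imwrite("pics/crop0.png",cv2.resize(c[...,::-1],None,fx=3,fy=3,interpolation=cv2.INTER_CUBIC))
sub=np.zeros((480,640),bool);sub[75:275,295:480]=1
Z=P[...,2]
h=np.histogram(Z[sub&(Z>0.005)],bins=np.arange(0.005,0.1,0.002));print([(round(b,3),int(a)) for a,b in zip(*h)])
def rect(m,name):
    q=P[m][:,:2].astype(np.float32)*1000
    r=cv2.minAreaRect(q);print(name,m.sum(),r,'zmed',np.median(P[m][:,2]))
lab=lambda m:cv2.connectedComponentsWithStats(m.astype(np.uint8))
for nm,lo,hi in(("nest",.009,.02),("deck",.032,.0395),("plate",.0405,.047),("flange",.074,.09)):
    m=sub&(Z>lo)&(Z<hi);n,L,s,ce=lab(m)
    for i in range(1,n):
        if s[i,4]>25: rect(L==i,nm+str(ce[i].round(0)))
print('pin',[P[y,x].round(4).tolist() for y,x in((128,408),(127,408),(129,409))])
m=sub&(Z>.02)&(Z<.036);m[:110]=0;m[145:]=0;m[:,:395]=0;m[:,422:]=0
print('pinpts',m.sum(),P[m].mean(0),P[m].max(0))
# look at depth res
print(vision.camera_info("top"))
E
```

```text
[(np.float64(0.005), 21), (np.float64(0.007), 16), (np.float64(0.009), 41), (np.float64(0.011), 714), (np.float64(0.013), 3415), (np.float64(0.015), 2141), (np.float64(0.017), 171), (np.float64(0.019), 21), (np.float64(0.021), 38), (np.float64(0.023), 66), (np.float64(0.025), 136), (np.float64(0.027), 194), (np.float64(0.029), 87), (np.float64(0.031), 25), (np.float64(0.033), 623), (np.float64(0.035), 4146), (np.float64(0.037), 2883), (np.float64(0.039), 478), (np.float64(0.041), 2268), (np.float64(0.043), 1474), (np.float64(0.045), 112), (np.float64(0.047), 42), (np.float64(0.049), 25), (np.float64(0.051), 33), (np.float64(0.053), 31), (np.float64(0.055), 27), (np.float64(0.057), 11), (np.float64(0.059), 12), (np.float64(0.061), 14), (np.float64(0.063), 10), (np.float64(0.065), 15), (np.float64(0.067), 9), (np.float64(0.069), 10), (np.float64(0.071), 15), (np.float64(0.073), 12), (np.float64(0.075), 13), (np.float64(0.077), 18), (np.float64(0.079), 179), (np.float64(0.081), 346), (np.float64(0.083), 64), (np.float64(0.085), 1), (np.float64(0.087), 0), (np.float64(0.089), 0), (np.flo
[... 1098 characters left out ...]
med 0.0426574386058694
flange[338. 216.] 305 ((544.9948120117188, -6.734752655029297), (65.38079833984375, 8.145195007324219), 71.70359802246094) zmed 0.08152222642085895
flange[425. 235.] 320 ((521.94775390625, -122.75585174560547), (65.58465576171875, 8.143648147583008), 69.62764739990234) zmed 0.08142975532699626
pin [[0.6776, -0.1061, 0.0348], [0.6799, -0.1066, 0.0317], [0.677, -0.1081, 0.0315]]
pinpts 146 [ 0.67999633 -0.10670403  0.02733524] [ 0.69101722 -0.09780875  0.03567863]
{'fx': 475.7759293029382, 'fy': 475.7759293029382, 'cx': 318.92166466951295, 'cy': 233.2125077506726, 'rvec': array([ 2.2015048 , -2.16627638,  0.00245567]), 'tvec': array([0.01255658, 0.52464833, 0.70029772])}
```

View pics/crop0.png

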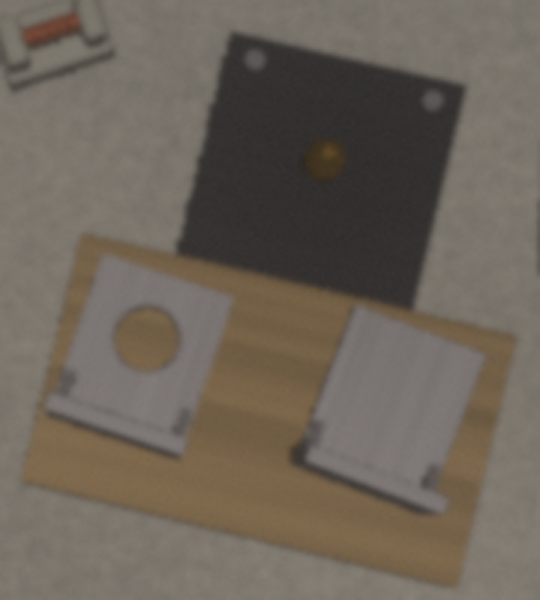

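The enlarged crop confirms it: the grey bracket on the deck at crop (146,338) has the hole through it. The right-hand one has none, and the brass pin is at crop (325,160). Estimates:
- **Jig:** yaw −12.8°.
- **Bracket:** yaw −18.1°, flange centre (0.545, −0.007), top at z 0.082.
- **Pin:** about (0.682, −0.108).

I'll move above the flange now.

drive_tool([
  {"translation": [0.0237,-0.0315,-0.005],"rotation": [0,0,-0.098],"jaw": 0.5},
  {"translation": [0.0237,-0.0315,-0.005],"rotation": [0,0,-0.098],"jaw": 0.5},
  {"translation": [0.0237,-0.0315,-0.005],"rotation": [0,0,-0.098],"jaw": 0.5},
  {"translation": [0.0237,-0.0315,-0.005],"rotation": [0,0,-0.098],"jaw": 0.5},
  {"translation": [0.0237,-0.0315,-0.005],"rotation": [0,0,-0.098],"jaw": 0.5},
  {"translation": [0.0237,-0.0315,-0.005],"rotation": [0,0,-0.098],"jaw": 0.5},
  {"translation": [0.0237,-0.0315,-0.005],"rotation": [0,0,-0.098],"jaw": 0.5},
  {"translation": [0.0237,-0.0315,-0.005],"rotation": [0,0,-0.098],"jaw": 0.5},
], squeeze=40)

```text
time_s: 0.77
tcp_pos: [0.3552, 0.2447, 0.1974]
eef_rot: [[0.895, 0.446, -0.0], [0.446, -0.895, -0.0], [-0.0, -0.0, -1.0]]
contact_force: [0.9, 0.8, -0.3]
opening: 0.047
```

drive_tool([
  {"translation": [0.0237,-0.0315,-0.005],"rotation": [0,0,-0.098],"jaw": 0.5},
  {"translation": [0.0237,-0.0315,-0.005],"rotation": [0,0,-0.098],"jaw": 0.5},
  {"translation": [0.0237,-0.0315,-0.005],"rotation": [0,0,-0.098],"jaw": 0.5},
  {"translation": [0.0237,-0.0315,-0.005],"rotation": [0,0,-0.098],"jaw": 0.5},
  {"translation": [0.0237,-0.0315,-0.005],"rotation": [0,0,-0.098],"jaw": 0.5},
  {"translation": [0.0237,-0.0315,-0.005],"rotation": [0,0,-0.098],"jaw": 0.5},
  {"translation": [0.0237,-0.0315,0],"rotation": [0,0,-0.098],"jaw": 0.5},
  {"translation": [0.0237,-0.0315,0],"rotation": [0,0,-0.098],"jaw": 0.5},
  {"translation": [0,0,0],"rotation": [0,0,0],"jaw": 0.5},
  {"translation": [0,0,0],"rotation": [0,0,0],"jaw": 0.5},
])

```text
time_s: 1.6
tcp_pos: [0.5447, -0.0073, 0.1669]
eef_rot: [[0.949, -0.314, -0.001], [-0.314, -0.949, 0.0], [-0.001, 0.0, -1.0]]
contact_force: [-0.5, -0.2, 0.9]
opening: 0.0459
```

```bash
python3 - <<'E'
from h import *
s=bot.read_state();p,d=grab("wrist"); cv2.imwrite("pics/w1.png",p[...,::-1]); np.savez("w1.npz",p=p,d=d)
R=np.array(s['eef_rot']);print(s['time_s'],s['tcp_pos'],np.degrees(np.arctan2(R[1,0],R[0,0])),R[:,2],s['opening'],s['contact_force'])
P=pts("wrist",d,s);Z=P[...,2]
for nm,lo,hi in(("nest",.009,.02),("deck",.032,.0395),("plate",.0405,.047),("flange",.077,.09)):
    m=(Z>lo)&(Z<hi);n,L,st,ce=cv2.connectedComponentsWithStats(m.astype(np.uint8))
    for i in range(1,n):
        if st[i,4]>200:
            q=P[L==i];print(nm,ce[i].round(),st[i,4],cv2.minAreaRect(q[:,:2].astype(np.float32)*1000),np.median(q[:,2]))
E
```

```text
1.6 [ 0.54465828 -0.00731444  0.16686405] -18.326616758779668 [-1.11048761e-03  1.52932024e-04 -9.99999372e-01] 0.04593310879927441 [-0.50583365 -0.24987917  0.88776884]
nest [543. 103.] 1571 ((744.9544677734375, 28.011157989501953), (34.41600036621094, 56.19557571411133), 18.754344940185547) 0.013191861490560147
nest [574.  91.] 281 ((758.14501953125, 28.512088775634766), (8.59322738647461, 28.079992294311523), 19.146970748901367) 0.0133570613395399
nest [142. 143.] 522 ((434.5910949707031, 96.26087951660156), (6.324034690856934, 65.91535949707031), 0.21658070385456085) 0.014576622955886617
nest [350. 173.] 260 ((581.791015625, 24.411216735839844), (0.4582686424255371, 121.9632339477539), 77.20443725585938) 0.014714093101635614
nest [510. 252.] 10377 ((682.4161376953125, -96.17984008789062), (98.1856689453125, 114.34149932861328), 76.69659423828125) 0.014636146743320505
deck [129. 144.] 464 ((434.7460021972656, 96.51386260986328), (2.398312568664551, 65.58665466308594), 3.960181713104248) 0.03576454227167984
deck [342. 247.] 10935 ((568.22607421875, -34.15946960449219), (121.0022583
[... 523 characters left out ...]
87 ((431.0633544921875, 96.38058471679688), (8.880560874938965, 65.86664581298828), 4.817115783691406) 0.04430839139216251
plate [376. 229.] 6773 ((581.60205078125, -18.751846313476562), (66.44511413574219, 81.55187225341797), 72.10324096679688) 0.04260204184196832
plate [366. 375.] 1277 ((546.3192749023438, -139.06399536132812), (35.55820083618164, 38.86113739013672), 72.01939392089844) 0.04278611185500926
flange [321. 244.] 1204 ((546.0750122070312, -6.711784362792969), (65.75424194335938, 7.933218479156494), 71.9407958984375) 0.08152573616914309
flange [342. 374.] 390 ((529.8049926757812, -104.67703247070312), (27.663776397705078, 7.977035045623779), 69.55843353271484) 0.08161655375902852
```

View pics/w1.png

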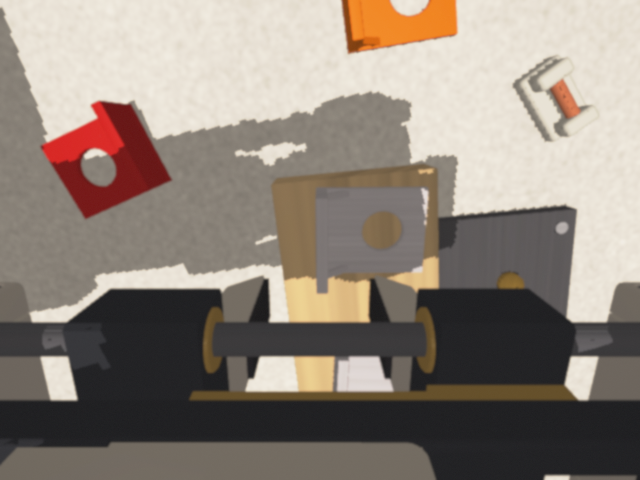

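The wrist view shows the holed bracket at (372,230), flange at (321,244), between the fingers. It agrees with the top camera within about 1 mm. I'll descend and grip.

drive_tool([
  {"translation": [0.001,0.0005,-0.02],"rotation": [0,0,0.004],"jaw": 0.5},
  {"translation": [0,0,-0.02],"rotation": [0,0,0],"jaw": 0.5},
  {"translation": [0,0,-0.02],"rotation": [0,0,0],"jaw": 0.5},
  {"translation": [0,0,-0.02],"rotation": [0,0,0],"jaw": 0.5},
  {"translation": [0,0,-0.015],"rotation": [0,0,0],"jaw": 0.5},
  {"translation": [0,0,-0.008],"rotation": [0,0,0],"jaw": 0.5},
  {"translation": [0,0,0],"rotation": [0,0,0],"jaw": 0.5},
  {"translation": [0,0,0],"rotation": [0,0,0],"jaw": 0.5},
])

```text
time_s: 2.32
tcp_pos: [0.545, -0.0043, 0.0651]
eef_rot: [[0.952, -0.307, -0.0], [-0.307, -0.952, 0.0], [-0.0, -0.0, -1.0]]
contact_force: [0.3, 0.6, -0.6]
opening: 0.046
```

drive_tool([
  {"translation": [0,0,0],"rotation": [0,0,0],"jaw": 0.2},
  {"translation": [0,0,0],"rotation": [0,0,0],"jaw": 0.15},
  {"translation": [0,0,0],"rotation": [0,0,0],"jaw": 0.1},
  {"translation": [0,0,0],"rotation": [0,0,0],"jaw": 0.05},
  {"translation": [0,0,0],"rotation": [0,0,0],"jaw": 0},
  {"translation": [0,0,0],"rotation": [0,0,0],"jaw": 0},
  {"translation": [0,0,0],"rotation": [0,0,0],"jaw": 0},
  {"translation": [0,0,0],"rotation": [0,0,0],"jaw": 0},
], squeeze=40)

```text
time_s: 2.98
tcp_pos: [0.5455, -0.0052, 0.065]
eef_rot: [[0.951, -0.308, 0.001], [-0.308, -0.951, -0.0], [0.001, -0.0, -1.0]]
contact_force: [0.7, -0.2, 1.7]
opening: 0.008
```

Gripped: the opening is 8.0 mm, which is the flange thickness. Next is a 2 mm lift, turning square (+5.2°).

drive_tool([
  {"translation": [0,0,0.001],"rotation": [0,0,0],"jaw": 0},
  {"translation": [0,0,0.001],"rotation": [0,0,0],"jaw": 0},
  {"translation": [0,0,0],"rotation": [0,0,0],"jaw": 0},
  {"translation": [0.003,0,0],"rotation": [0,0,0.03],"jaw": 0},
  {"translation": [0.003,0,0],"rotation": [0,0,0.03],"jaw": 0},
  {"translation": [0.003,0,0],"rotation": [0,0,0.03],"jaw": 0},
  {"translation": [0,0,0],"rotation": [0,0,0],"jaw": 0},
  {"translation": [0,0,0],"rotation": [0,0,0],"jaw": 0},
])

```text
time_s: 3.65
tcp_pos: [0.554, -0.005, 0.0665]
eef_rot: [[0.975, -0.222, -0.001], [-0.222, -0.975, 0.0], [-0.001, 0.0, -1.0]]
contact_force: [-0.2, 0.2, -2.2]
opening: 0.0081
```

```bash
cat > look.py <<'E'
from h import *
import sys
s=bot.read_state();p,d=grab("wrist"); t=sys.argv[1];cv2.imwrite(f"pics/{t}.png",p[...,::-1])
R=np.array(s['eef_rot']);print(s['time_s'],s['tcp_pos'],np.degrees(np.arctan2(R[1,0],R[0,0])),R[:,2],s['opening'],s['contact_force'])
P=pts("wrist",d,s);Z=P[...,2]
yaw=np.radians(-12.9);J=np.array([[np.cos(yaw),np.sin(yaw)],[-np.sin(yaw),np.cos(yaw)]]);pin=np.array([.682,-.1078])
for nm,lo,hi in(("nest",.009,.02),("pin",.021,.0355),("deck",.034,.0395),("plate",.0405,.0485),("flange",.077,.09)):
    m=(Z>lo)&(Z<hi);n,L,st,ce=cv2.connectedComponentsWithStats(m.astype(np.uint8))
    for i in range(1,n):
        if st[i,4]>150:
            q=P[L==i];r=cv2.minAreaRect(q[:,:2].astype(np.float32)*1000);print(nm,ce[i].round(),st[i,4],np.round(r[0],1),np.round(r[1],1),round(r[2],2),'z',np.median(q[:,2]).round(4),'jig',(J@(np.array(r[0])/1000-pin)).round(4))
E
python3 look.py w2
```

```text
3.65 [ 0.55400707 -0.00503946  0.06648858] -12.820916304439196 [-5.31550481e-04  2.17592474e-05 -9.99999858e-01] 0.008086668445345347 [-0.15162592  0.19476163 -2.16387747]
nest [376.  17.] 172 [608.  113.7] [ 6.7 13.4] 26.97 z 0.0148 jig [-0.1216  0.1994]
nest [404.  14.] 267 [621.7 111.3] [ 5.4 13.2] 81.02 z 0.0139 jig [-0.1077  0.2001]
nest [ 47. 132.] 1899 [434.6  96.4] [ 6.5 65.8] 0.87 z 0.0148 jig [-0.2868  0.1439]
nest [630. 120.] 1291 [727.9  30. ] [13.1 47.4] 1.48 z 0.0125 jig [0.0139 0.1446]
nest [356. 207.] 937 [581.1  24.7] [  0.8 122.7] 77.25 z 0.0147 jig [-0.1279  0.1066]
nest [544. 302.] 5146 [679.6 -57.4] [23.7 84.5] 77.14 z 0.0145 jig [-0.0136  0.0486]
nest [528. 377.] 4018 [ 668.8 -107.4] [33.4 72.6] 77.46 z 0.0147 jig [-0.013  -0.0025]
pin [382.  12.] 239 [608.3 111.6] [ 5.7 10.5] 37.21 z 0.0281 jig [-0.1208  0.1974]
pin [ 31. 139.] 2729 [434.8  96.4] [ 7.5 65.8] 0.18 z 0.028 jig [-0.2865  0.1438]
pin [359. 213.] 1537 [581.4  24.4] [  1.4 123.9] 77.2 z 0.0292 jig [-0.1276  0.1064]
pin [566. 385.] 902 [ 681.2 -104.9] [19.3 14.7] 19.29 z 0.0269 jig [-0.0014  0.0027]
deck [ 25. 154.] 909 [435.7  89.1] [ 5.  50.8] 0.63 z 0.0368 jig [-0.2841  0.1369]
deck [308. 242.] 6946 [575.9  -0.9] [ 53.1 124.4] 77.19 z 0.0365 jig [-0.1273  0.0805]
deck [412. 277.] 1249 [600.4 -11.3] [15.1 30. ] 78.13 z 0.0366 jig [-0.1011  0.0758]
plate [ 18. 174.] 1602 [432.2  83.5] [10.9 39.9] 4.85 z 0.0441 jig [-0.2862  0.1307]
plate [410. 254.] 8063 [592.1  -3.4] [44.5 82.9] 76.12 z 0.044 jig [-0.1109  0.0817]
flange [318. 289.] 1933 [556.1  12.3] [18.  28.6] 3.1 z 0.083 jig [-0.1495  0.0889]
flange [319. 374.] 698 [549.4 -24.4] [17.8  7.9] 77.12 z 0.0831 jig [-0.1479  0.0517]
```

View pics/w2.png

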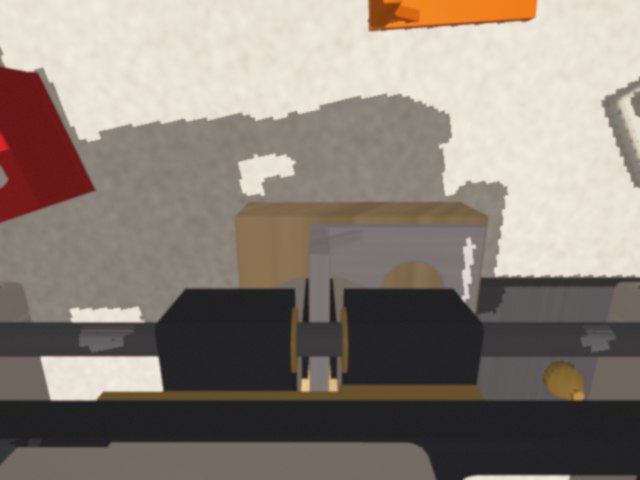

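The bracket is held square, 1.4 mm above the deck. The pin shows at (565,382), and its measured position agrees within 1 mm. I'll slide forward and sideways, keeping clear of the blank's corner, then move across to the pin line.

drive_tool([
  {"translation": [0.009,-0.0068,0],"rotation": [0,0,0],"jaw": 0},
  {"translation": [0.01,-0.0076,0],"rotation": [0,0,0],"jaw": 0},
  {"translation": [0.01,-0.0076,0],"rotation": [0,0,0],"jaw": 0},
  {"translation": [0.01,-0.0076,0],"rotation": [0,0,0],"jaw": 0},
  {"translation": [0.01,-0.0076,0],"rotation": [0,0,0],"jaw": 0},
  {"translation": [0.01,-0.0076,0],"rotation": [0,0,0],"jaw": 0},
  {"translation": [0.01,-0.0076,0],"rotation": [0,0,0],"jaw": 0},
  {"translation": [0.01,-0.0076,0],"rotation": [0,0,0],"jaw": 0},
  {"translation": [0.01,-0.0073,0],"rotation": [0,0,0],"jaw": 0},
  {"translation": [0,0,0],"rotation": [0,0,0],"jaw": 0},
  {"translation": [0,0,0],"rotation": [0,0,0],"jaw": 0},
])

```text
time_s: 4.62
tcp_pos: [0.6428, -0.0725, 0.0663]
eef_rot: [[0.975, -0.222, -0.001], [-0.222, -0.975, 0.0], [-0.001, -0.0, -1.0]]
contact_force: [0.4, -0.7, -2.2]
opening: 0.0081
```

drive_tool([
  {"translation": [-0.0014,-0.0061,0],"rotation": [0,0,0],"jaw": 0},
  {"translation": [-0.0014,-0.0061,0],"rotation": [0,0,0],"jaw": 0},
  {"translation": [-0.0014,-0.0061,0],"rotation": [0,0,0],"jaw": 0},
  {"translation": [-0.0014,-0.0061,0],"rotation": [0,0,0],"jaw": 0},
  {"translation": [0,0,0],"rotation": [0,0,0],"jaw": 0},
  {"translation": [0,0,0],"rotation": [0,0,0],"jaw": 0},
  {"translation": [0,0,0],"rotation": [0,0,0],"jaw": 0},
])

```text
time_s: 5.2
tcp_pos: [0.6376, -0.0968, 0.0668]
eef_rot: [[0.975, -0.222, 0.0], [-0.222, -0.975, 0.0], [0.0, -0.0, -1.0]]
contact_force: [0.1, 0.8, -2.5]
opening: 0.0077
```

```bash
python3 look.py w3; python3 - <<'E'
from h import *
p,d=grab("scene"); cv2.imwrite("pics/s3.png",cv2.resize(p[200:470,140:460,::-1],None,fx=2.2,fy=2.2,interpolation=cv2.INTER_CUBIC))
E
```

```text
5.2 [ 0.63757631 -0.09682878  0.06680086] -12.79756279856371 [ 1.51186036e-04  1.16437820e-04 -9.99999982e-01] 0.007674310515858629 [ 0.11177014  0.81497796 -2.5034034 ]
nest [480.  20.] 1344 [747.3   5.4] [20.3 41. ] 75.1 z 0.0129 jig [0.0384 0.1249]
nest [392. 202.] 17215 [684.6 -71.9] [110.8 148.2] 64.27 z 0.0145 jig [-0.0055  0.0356]
nest [428. 278.] 418 [ 697.6 -116.8] [15.9 15. ] 69.24 z 0.0145 jig [ 0.0173 -0.0053]
pin [509.  13.] 1212 [751.3   8.9] [25.2 12.3] 19.01 z 0.0278 jig [0.0415 0.1293]
pin [279. 168.] 722 [629.4 -43.4] [110.6   1.3] 77.21 z 0.0291 jig [-0.0657  0.051 ]
pin [405. 276.] 746 [ 682.6 -107.9] [16.  19.4] 78.52 z 0.0286 jig [0.0006 0.    ]
deck [144. 178.] 64517 [567.  -37.9] [128.4 125.2] 77.16 z 0.0365 jig [-0.1277  0.0425]
deck [ 64. 365.] 180 [ 487.6 -116.1] [22.5  8.2] 53.0 z 0.0367 jig [-0.1876 -0.0515]
plate [410. 254.] 8063 [675.7 -95.5] [44.4 82.4] 77.11 z 0.0443 jig [-0.0089  0.0106]
plate [141. 374.] 1263 [ 534.9 -123.7] [25.6 18.2] 76.95 z 0.0428 jig [-0.1398 -0.0484]
flange [318. 289.] 1947 [642.8 -80.2] [28.6 18. ] 61.35 z 0.0833 jig [-0.0444  0.0182]
flange [318. 374.] 696 [ 632.9 -116.6] [18.1  7.9] 76.72 z 0.0833 jig [-0.0458 -0.0195]
flange [ 77. 382.] 941 [ 531.8 -100.8] [19.5  8.9] 70.7 z 0.0812 jig [-0.148  -0.0267]
```

View pics/w3.png

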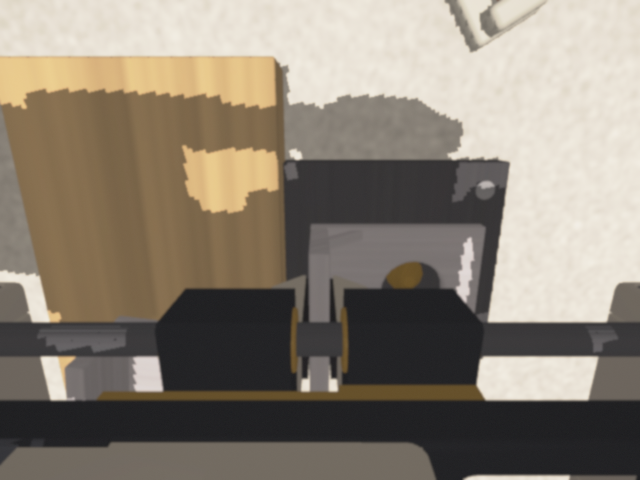

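View pics/s3.png

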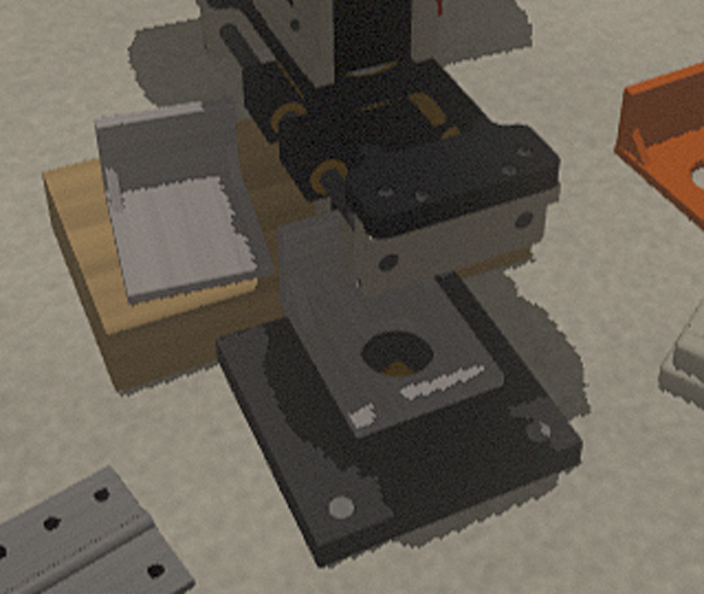

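In the wrist view the pin's brass sits in the hole at (410,275). The plate centre is at jig (−8.9, −0.2) mm against an ideal (−9, 0). In the scene picture the pin shows through the hole at (398,365), and the blank is undisturbed. I'll lower 13 mm, keeping the fingertips above the deck, and check the force.

drive_tool([
  {"translation": [0,0,-0.002],"rotation": [0,0,0],"jaw": 0},
  {"translation": [0,0,-0.002],"rotation": [0,0,0],"jaw": 0},
  {"translation": [0,0,-0.002],"rotation": [0,0,0],"jaw": 0},
  {"translation": [0,0,-0.002],"rotation": [0,0,0],"jaw": 0},
  {"translation": [0,0,-0.002],"rotation": [0,0,0],"jaw": 0},
  {"translation": [0,0,-0.002],"rotation": [0,0,0],"jaw": 0},
  {"translation": [0,0,-0.001],"rotation": [0,0,0],"jaw": 0},
  {"translation": [0,0,0],"rotation": [0,0,0],"jaw": 0},
  {"translation": [0,0,0],"rotation": [0,0,0],"jaw": 0},
  {"translation": [0,0,0],"rotation": [0,0,0],"jaw": 0},
])

```text
time_s: 6.13
tcp_pos: [0.6377, -0.0968, 0.0539]
eef_rot: [[0.975, -0.221, 0.0], [-0.221, -0.975, -0.0], [0.0, -0.0, -1.0]]
contact_force: [0.0, -0.5, -1.7]
opening: 0.0074
```

There is no contact beyond the bracket's own weight, so I'll release it.

drive_tool([
  {"translation": [0,0,0],"rotation": [0,0,0],"jaw": 0.3},
  {"translation": [0,0,0],"rotation": [0,0,0],"jaw": 0.3},
  {"translation": [0,0,0],"rotation": [0,0,0],"jaw": 0.3},
  {"translation": [0,0,0],"rotation": [0,0,0],"jaw": 0.3},
  {"translation": [0,0,0],"rotation": [0,0,0],"jaw": 0.3},
  {"translation": [0,0,0],"rotation": [0,0,0],"jaw": 0.3},
])

```text
time_s: 6.63
tcp_pos: [0.6377, -0.0968, 0.0539]
eef_rot: [[0.975, -0.221, 0.0], [-0.221, -0.975, -0.0], [0.0, 0.0, -1.0]]
contact_force: [0.1, -0.2, 0.0]
opening: 0.0275
```

```bash
python3 - <<'E'
from h import *
s=bot.read_state();p,d=grab("wrist");P=pts("wrist",d,s);Z=P[...,2]
cv2.imwrite("pics/w4.png",p[...,::-1])
print(s['opening'],s['contact_force'])
for nm,lo,hi in(("plate",.018,.025),("flange",.056,.0645)):
    m=(Z>lo)&(Z<hi);n,L,st,ce=cv2.connectedComponentsWithStats(m.astype(np.uint8))
    for i in range(1,n):
        if st[i,4]>150:
            q=P[L==i];print(nm,ce[i].round(),st[i,4],cv2.minAreaRect(q[:,:2].astype(np.float32)*1000),np.median(q[:,2]))
E
```

```text
0.02748369885403615 [ 0.1325916  -0.16283176  0.04460296]
plate [501.  15.] 248 ((741.0841064453125, 5.265560626983643), (3.9889347553253174, 11.69395923614502), 20.657379150390625) 0.02148044889829298
plate [397. 254.] 8209 ((675.1524047851562, -101.06288146972656), (56.07928466796875, 82.08826446533203), 77.99059295654297) 0.020552783613426724
plate [405. 272.] 372 ((683.2670288085938, -104.0851058959961), (12.833544731140137, 20.00393295288086), 80.45066833496094) 0.023103950927486027
flange [319. 282.] 1526 ((640.841552734375, -82.269775390625), (34.326847076416016, 7.834332466125488), 77.52848815917969) 0.05947195882904882
flange [273. 295.] 309 ((622.6419677734375, -85.72817993164062), (8.681922912597656, 18.947601318359375), 29.472471237182617) 0.0603537114316025
flange [364. 295.] 313 ((657.5239868164062, -92.66790008544922), (21.58344268798828, 9.594979286193848), 29.0770206451416) 0.06002248278743111
flange [ 93. 374.] 663 ((534.8756103515625, -104.64627838134766), (26.870746612548828, 9.86633014678955), 86.09171295166016) 0.06045695217610253
flange [319. 371.] 516 ((631.6326904296875, -122.68913269042969), (15.800643920898438, 7.5971856117248535), 76.85697174072266) 0.05959181167737869
```

View pics/w4.png

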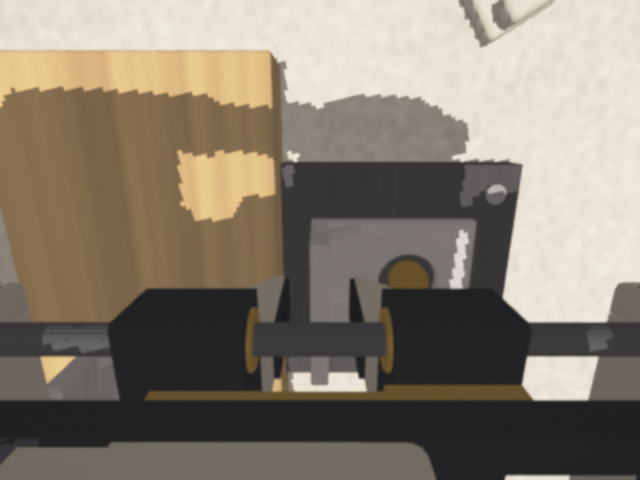

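The bracket dropped flat: the plate top is at z 0.0206 and the flange top at 0.0595, both consistent with the underside on the nest. The pin is centred in the hole at (408,275). Retract upward.

drive_tool([
  {"translation": [0,0,0.01],"rotation": [0,0,0],"jaw": 0.3},
  {"translation": [0,0,0.02],"rotation": [0,0,0],"jaw": 0.3},
  {"translation": [0,0,0.03],"rotation": [0,0,0],"jaw": 0.3},
  {"translation": [-0.015,0,0.03],"rotation": [0,0,0],"jaw": 0.3},
  {"translation": [-0.035,0.01,0.015],"rotation": [0,0,0],"jaw": 0.3},
  {"translation": [-0.035,0.02,0],"rotation": [0,0,0],"jaw": 0.3},
  {"translation": [-0.035,0.02,0],"rotation": [0,0,0],"jaw": 0.3},
  {"translation": [-0.035,0.02,0],"rotation": [0,0,0],"jaw": 0.3},
  {"translation": [-0.035,0.02,0],"rotation": [0,0,0],"jaw": 0.3},
  {"translation": [0,0.035,0],"rotation": [0,0,0],"jaw": 0.3},
  {"translation": [0,0.035,0],"rotation": [0,0,0],"jaw": 0.3},
  {"translation": [0,0.035,0],"rotation": [0,0,0],"jaw": 0.3},
])

```text
time_s: 7.68
tcp_pos: [0.4473, 0.0994, 0.1601]
eef_rot: [[0.975, -0.222, 0.002], [-0.222, -0.975, 0.0], [0.002, -0.001, -1.0]]
contact_force: [0.8, -0.3, 0.5]
opening: 0.0276
```

drive_tool([
  {"translation": [0,0.035,0],"rotation": [0,0,0],"jaw": 0.3},
  {"translation": [0,0.035,0],"rotation": [0,0,0],"jaw": 0.3},
  {"translation": [0,0.035,0],"rotation": [0,0,0],"jaw": 0.3},
  {"translation": [0,0.035,0],"rotation": [0,0,0],"jaw": 0.3},
  {"translation": [0,0,0],"rotation": [0,0,0],"jaw": 0.3},
  {"translation": [0,0,0],"rotation": [0,0,0],"jaw": 0.3},
  {"translation": [0,0,0],"rotation": [0,0,0],"jaw": 0.3},
])

```text
time_s: 8.27
tcp_pos: [0.4475, 0.2379, 0.1591]
eef_rot: [[0.975, -0.22, 0.0], [-0.22, -0.975, -0.0], [0.0, 0.0, -1.0]]
contact_force: [0.1, -0.2, -0.7]
opening: 0.0276
```

```bash
python3 - <<'E'
from h import *
p,d=grab("top");P=pts("top",d);Z=P[...,2]
cv2.imwrite("pics/t5.png",cv2.resize(p[60:290,290:490,::-1],None,fx=2.5,fy=2.5,interpolation=cv2.INTER_CUBIC))
s=bot.read_state();print(s['time_s'],s['tcp_pos'],s['contact_force'])
sub=np.zeros((480,640),bool);sub[75:275,295:480]=1
for nm,lo,hi in(("plate",.0185,.024),("flange",.055,.0645),("blankplate",.0405,.047),("blankfl",.074,.09)):
    m=sub&(Z>lo)&(Z<hi);n,L,st,ce=cv2.connectedComponentsWithStats(m.astype(np.uint8))
    for i in range(1,n):
        if st[i,4]>100:
            q=P[L==i];print(nm,ce[i].round(),st[i,4],cv2.minAreaRect(q[:,:2].astype(np.float32)*1000),np.median(q[:,2]))
E
```

```text
8.3167 [0.44763458 0.23740728 0.15905212] [ 0.95283788  0.17908645 -0.11080558]
plate [408. 128.] 1535 ((678.384521484375, -107.540283203125), (66.11665344238281, 70.18714904785156), 77.19766235351562) 0.020687093778290887
flange [404. 153.] 300 ((636.1690673828125, -97.79972839355469), (65.3444595336914, 8.70606803894043), 76.9576187133789) 0.05919069352024214
blankplate [431. 207.] 2173 ((559.8232421875, -137.13754272460938), (66.265380859375, 74.84101867675781), 69.47937774658203) 0.04271272584565488
blankfl [425. 235.] 320 ((521.9164428710938, -122.9451904296875), (66.09687805175781, 8.276813507080078), 69.53406524658203) 0.08149756380963187
```

View pics/t5.png

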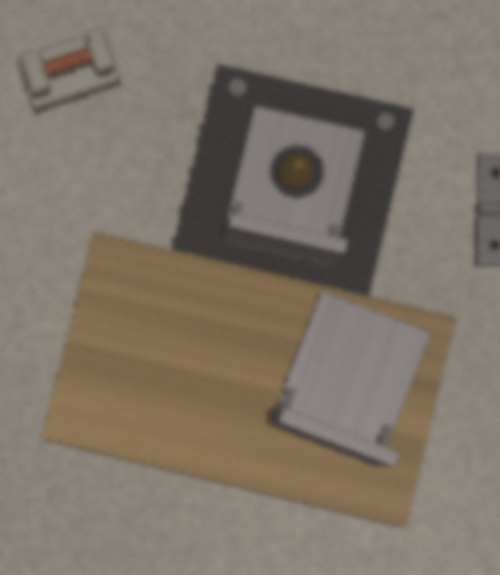

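The picture shows the bracket flat and square in the nest, with the pin centred in its hole at (297,170). The flange faces the deck, and the blank at (355,380) has not moved.

```bash
python3 -c "
from bench import hand_in
print(hand_in())"
```

```text
the job is handed in; nothing more can be done
None
```

I moved the holed bracket into the nest and handed the job in at about 8.3 s of the 34 s limit. I gripped it by its flange, lifted it about 1.5 mm and turned it square. I then slid it around the blank's corner until the hole was over the pin, lowered it 13 mm clear of the deck and let it drop the last few mm.

- **Bracket:** it lies flat on the nest (plate top at 20.7 mm, flange top at 59.2 mm). Its yaw is within about 0.3° of the jig, the pin is centred in the hole, and the flange faces the deck.
- **Blank:** it is within 0.2 mm of where it stood at the start.
- **Arm:** it has backed away and touches nothing.

None of the checks failed, and the two cameras agreed to about 1 mm.

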